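Find the released service cover and push it open

TASK

The laser welder's cooling unit has four identical tip-up covers in its deck, and the interlock has released just one of them for the filter change: press the dark pad at the far end of the covers, one after another, until you find the one that rocks. Press its far end down so that its near edge tips up, then push that edge up and over with the fingertips until the cover stands fully open against its stop. Only press and push, without pinching or forcing a cover, and leave the spools, the marker and the box where they lie.

Things in the scene. Friction and masses are not known exactly. Their poses are not given: they have to be found in the camera images.
- unit: Cooling unit of the laser welder: low fixed white metal case with a blue deck, 280 mm deep (its x), 560 wide (its y), 120 high. Origin: centre of its underside, on the bench; x points to its far side (away from the robot), y to its left. Four covers lie side by side in the deck, 126 mm apart, their tops flush with it: cover_1 leftmost (+y), cover_4 rightmost, symmetric about the origin.
- deck (a point): Point on the deck's top face, 120 mm straight above the unit's origin; axes as the unit. The covers' hidden cross hinges all lie on the line along y 4 mm below this point. From this line the openings reach 93 mm to the near side and 64 mm to the far side; beyond them is flat deck, 47 mm wide on the near side and 76 mm on the far side. Each well is free to 60 mm depth under the cover's far end.
- cover_1 (a joint): Angle of cover 1 in rad: 0 shut, grows as its far end goes down and its near edge comes up; 1.57 upright, stop at 1.66 (near edge on top, leaning slightly away from the robot). All four are alike. A cover is a white metal plate 150 mm long (x), 112 wide, 4 thick, 2 to 4 mm of gap round it; blue bars of 11 mm between covers.
- cover_1_pad (a point): Centre of the dark rubber press pad (24 mm along x, 60 along y, flush) on top of cover 1, 42 mm beyond the hinge, 18 mm short of the far edge. Moves with the cover. Axes of the cover: x to its far edge, y left, z out of its top face.
- cover_1_lip (a point): Middle of the near edge of cover 1, on the top face, 90 mm from the hinge. Moves with the cover; same axes as the pad.
- cover_2 (a joint): Angle of cover 2 in rad: 0 shut, grows as its far end goes down and its near edge comes up; 1.57 upright, stop at 1.66 (near edge on top, leaning slightly away from the robot). All four are alike. Its hinge has friction: it stays at any angle where left; turning it takes at most 0.15 N m, so 3 to 5 N on the pad of the released cover.
- cover_2_pad (a point): Centre of the dark rubber press pad (24 mm along x, 60 along y, flush) on top of cover 2, 42 mm beyond the hinge, 18 mm short of the far edge. Moves with the cover. Axes of the cover: x to its far edge, y left, z out of its top face.
- cover_2_lip (a point): Middle of the near edge of cover 2, on the top face, 90 mm from the hinge. Moves with the cover; same axes as the pad.
- cover_3 (a joint): Angle of cover 3 in rad: 0 shut, grows as its far end goes down and its near edge comes up; 1.57 upright, stop at 1.66 (near edge on top, leaning slightly away from the robot). All four are alike. Under three a sprung interlock bolt holds the far end up (gives 1 to 3 mm at 5 to 20 N); under one, each time another, unseen, it is withdrawn.
- cover_3_pad (a point): Centre of the dark rubber press pad (24 mm along x, 60 along y, flush) on top of cover 3, 42 mm beyond the hinge, 18 mm short of the far edge. Moves with the cover. Axes of the cover: x to its far edge, y left, z out of its top face.
- cover_3_lip (a point): Middle of the near edge of cover 3, on the top face, 90 mm from the hinge. Moves with the cover; same axes as the pad.
- cover_4 (a joint): Angle of cover 4 in rad: 0 shut, grows as its far end goes down and its near edge comes up; 1.57 upright, stop at 1.66 (near edge on top, leaning slightly away from the robot). All four are alike. The near end of a shut cover rests on a ledge and cannot be pushed down.
- cover_4_pad (a point): Centre of the dark rubber press pad (24 mm along x, 60 along y, flush) on top of cover 4, 42 mm beyond the hinge, 18 mm short of the far edge. Moves with the cover. Axes of the cover: x to its far edge, y left, z out of its top face.
- cover_4_lip (a point): Middle of the near edge of cover 4, on the top face, 90 mm from the hinge. Moves with the cover; same axes as the pad.
- spool_a: Small spool of weld wire: white flat disc 46 mm across and 15 mm high, lying loose on the far strip of the deck. Origin: centre of its underside. To be left alone.
- spool_b: Second small spool of weld wire: white flat disc 46 mm across and 15 mm high, lying loose on the far strip of the deck. Origin: centre of its underside. To be left alone.
- marker: Marker pen with grey barrel and black cap, 128 mm long (along its y), 12 mm thick, lying loose on the near strip of the deck. Origin: its middle, underside. To be left alone.
- spool_box: Open cardboard box of wire spools, 150 mm along its x, 110 wide, 55 high, standing loose on the bench left of the unit. Origin: centre of its underside. To be left alone.

How it is judged:
By the outcome, as a careful person would: the job done as asked, in the order asked, and still so for the second after the job is handed in, with the robot touching nothing.
It also fails if it takes over 51 s, if anything falls off the work surface, if the arm or the gripper's body presses on something with over 40 N, if the wrist force passes 120 N, or if a joint passes its speed limit or range.

ROBOT

A 7-joint arm with a two-finger parallel gripper is mounted at the origin on the work surface. World frame = base frame: x ahead of the robot, y to its left, z up, the work surface at z = 0. Lengths are in m, angles in rad, forces in N, time in s.
With the tool pointing down it reaches from about 0.4 to 0.875 m from the base axis. Payload 19.3 kg.
Tool frame: the origin (TCP) lies at the very end of the fingers, on their centre line; the grasp point (between the pads) lies 19 mm behind it (robot.grip_point_offset is the z of the grasp point in the tool frame, in m); z points along the fingers, y is the line along which they close (so a half turn about z gives the same grasp; the last joint's range is limited). The gripper opens to 85 mm and grips with 20 to 120 N. Pads are 22 mm wide; open, the fingers measure 114 mm over their backs; the gripper's body (76 mm by 85 mm) begins 54 mm behind the grasp point. The pads swing forward as they close: fully open they stand 13 mm farther back than shut.
Start: joints at [1.277, 0.521, -0.036, 1.599, 0.021, 1.021, -0.113], TCP at [0.139, -0.609, 0.231] pointing down, gripper open.
Joint ranges: [-2.91, 2.91], [-0.3, 2.13], [-1.5, 1.42], [0.17, 2.43], [-1.26, 4.41], [0.16, 1.93], [-2.52, 2.52]. Speed limits (rad/s): [1.89, 1.89, 2.39, 2.39, 3.01, 3.01, 3.01].

INTERFACE

Orientations are given as a 3x3 rotation matrix whose columns are the frame's x, y, z axes.
In Python, from rig import robot gives the robot as it stands.
- The arm moves only by the tool step_arm, never from a script. Its argument "increments" is one flat list of numbers, 4 for each row, row after row: the shift along the world's x, y, z in cm, then the turn about the world's z in rad. A call has 1 to 5 rows; each row shifts and turns the commanded pose from where the row before left it; what a row does not reach is not made up. A row lasts 1/10 s, in which the tool goes at most 50 mm and 8.59 degrees, less where a joint would pass 70% of its speed; a pose out of reach is approached as far as the arm can. A call is refused whole if a number of a shift passes 5 or a number of a turn 0.15, either way. A call with a gripper value outside its range is refused whole. "grip" is the opening, from 0 (shut) to 1 (fully open), set as the call begins (left out, the last holds). The fingers move at their own pace and stop on an object; the grip force is fixed at half the most. Time passes only in rows, so rows that do not move let the fingers close. It gives the time, the measured TCP pose, the force, the opening and the grip force at its end, in the units of the state.
- robot.observe(): the state, without advancing time (a new reading comes with each control period).
- robot.camera(name): name is "scene" or "top" or "wrist"; returns the picture (480x640x3 uint8, red, green, blue); there is no depth.
- robot.camera_info(name): a dict with "fx", "fy", "cx", "cy" (pixels), "extrinsics" (4x4, takes a point from world to camera coordinates). Camera axes: x right, y up, looking along -z (the intrinsics and any distortion apply to the point x, -y, -z); pixel columns grow to the right and rows downward; lengths in m; the calibration is good to about 2 mm. A picture is of the moment at which its call begins: read the wrist's pose just before it. camera_info takes no time and is no camera call; for the wrist camera it gives the pose at the moment of the call.
- robot.finish_job(): hands the job in; it is judged then, once.
The state is a dict: "clock": time; "q": joint angles; "qvel": joint speeds; "joint_efforts": joint torques, N m; "ee_pos": TCP position; "tool_rot": TCP orientation; "contact_force": force on the tool from outside, world axes, zero at the start; "wrist_torque": the same for the moment, N m; "finger_gap": finger opening in m; "grip_force": force on a finger pad.
Only numpy, scipy, OpenCV 4.12 (cv2) and the standard library are available. Lean on these libraries where they do the work, as an engineer would, in place of code of your own. Each camera call takes 0.05 s, during which the arm holds its last target. There are 200 camera calls.

## Working session

There is one attempt and no reset: what is moved stays moved. The work goes in short steps, Python scripts to look and compute and a tool call to move; the robot and the scene stay as the last step left them, time stands still between calls to the robot, and variables do not carry over. Pictures are saved under pics/ and viewed, at most 10 in all, crops included, and the job is handed in when it is done.

Besides the shell and the picture viewer there is one more tool, called after "Request:" as name(argument=value, ...) on one line, values as JSON. step_arm: Moves the arm, as the interface text tells. Its arguments: {"type":"object","properties":{"increments":{"type":"array"},"grip":{"type":"number"}},"required":["increments"]}

```bash
mkdir -p pics; ls
python3 - <<'E'
from rig import robot
import cv2,numpy as np
s=robot.observe();print({k:np.round(v,3).tolist() for k,v in s.items()})
for n in("top","scene"):
    cv2.imwrite(f"pics/{n}0.png",robot.camera(n)[:,:,::-1]); i=robot.camera_info(n); print(n,i)
E
```

```text
pics
{'clock': 0.0, 'q': [1.277, 0.522, -0.036, 1.6, 0.021, 1.021, -0.113], 'qvel': [0.0, -0.001, 0.001, -0.001, 0.001, -0.001, -0.0], 'joint_efforts': [0.003, -92.712, 1.982, -36.993, 0.018, 0.008, 0.0], 'ee_pos': [0.139, -0.609, 0.231], 'tool_rot': [[0.975, 0.222, -0.0], [0.222, -0.975, 0.001], [-0.0, -0.001, -1.0]], 'contact_force': [1.183, 0.07, -0.289], 'wrist_torque': [-0.037, 0.002, -0.071], 'grip_force': 0.0, 'finger_gap': 0.085}
top {'fx': 538.86337269894, 'fy': 538.86337269894, 'cx': 321.7083571925374, 'cy': 240.29960831932712, 'extrinsics': array([[-0.02802253, -0.99960096,  0.00355803,  0.12552457],
       [ 0.99235399, -0.02739101,  0.12034655, -0.57683826],
       [-0.12020107,  0.00690324,  0.99272557, -0.96444779],
       [ 0.        ,  0.        ,  0.        ,  1.        ]])}
scene {'fx': 484.91806982673484, 'fy': 484.91806982673484, 'cx': 321.6694722209325, 'cy': 239.41168038415148, 'extrinsics': array([[ 0.58300088,  0.81246663, -0.00282025, -0.42069089],
       [-0.5618145 ,  0.40564337,  0.720984  ,  0.19642549],
       [ 0.58691945, -0.41874985,  0.69294597, -1.26151915],
       [ 0.        ,  0.        ,  0.        ,  1.        ]])}
```

View pics/top0.png

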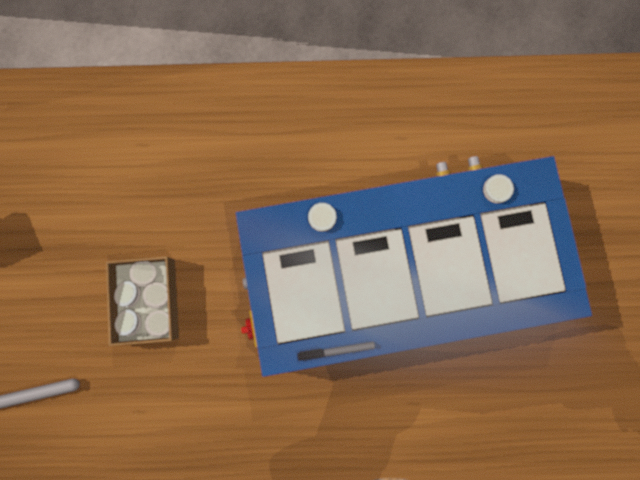

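View pics/scene0.png

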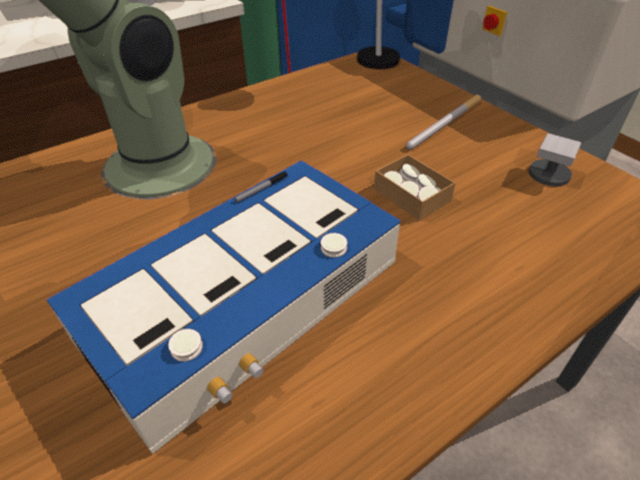

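The top view shows dark pads at about (297,259), (371,245), (444,232) and (516,219). The spools are at (322,217) and (498,188), and the marker is at (337,352) in front of cover 1. I'll cast the pads and cover contours onto z=0.12.

```bash
cat > h.py <<'E'
import cv2,numpy as np
from rig import robot
def ray(n,px,z,info=None):
    i=info or robot.camera_info(n);E=np.array(i["extrinsics"]);R=E[:3,:3];c=-R.T@E[:3,3]
    px=np.atleast_2d(np.asarray(px,float))
    d=np.c_[(px[:,0]-i["cx"])/i["fx"],-(px[:,1]-i["cy"])/i["fy"],-np.ones(len(px))]@R
    return c+d*((z-c[2])/d[:,2])[:,None]
def blobs(m,lo,hi):
    n,l,s,c=cv2.connectedComponentsWithStats(m.astype(np.uint8))
    return [(c[k],s[k,4],l==k) for k in range(1,n) if lo<s[k,4]<hi]
E
python3 - <<'E'
from h import *
for n,box in(("top",(235,150,600,380)),("scene",(50,150,400,420))):
    im=cv2.imread(f"pics/{n}0.png").astype(int)
    x0,y0,x1,y1=box;M=np.zeros(im.shape[:2],bool);M[y0:y1,x0:x1]=1
    dark=(im.max(2)<60)&M
    white=(im.min(2)>120)&M
    for c,a,_ in blobs(dark,150,1500): print(n,"dark",c.round(1),a,ray(n,c,.12)[0].round(4))
    for c,a,m in blobs(white,300,12000):
        r=cv2.minAreaRect(np.argwhere(m)[:,::-1].astype(np.float32)); print(n,"white",c.round(1),a,ray(n,r[0],.12)[0].round(4),ray(n,r[0],.135)[0].round(4))
    if n=="top": blue=(im[:,:,0]>110)&(im[:,:,2]<70)&M; print(blue.sum())
E
```

```text
top dark [515.3 219.1] 339 [ 0.597  -0.2209  0.12  ]
top dark [443.1 232.1] 341 [ 0.5781 -0.0964  0.12  ]
top dark [375.1 243.2] 197 [0.5624 0.0198 0.12  ]
top white [498.  188.3] 683 [ 0.6514 -0.1954  0.12  ] [ 0.6482 -0.1903  0.135 ]
top white [321.7 216.5] 643 [0.6106 0.1084 0.12  ] [0.6081 0.1085 0.135 ]
top white [522.8 255.2] 5543 [ 0.5402 -0.2292  0.12  ] [ 0.5388 -0.2234  0.135 ]
top white [450.1 268.6] 5657 [ 0.5211 -0.1053  0.12  ] [ 0.5201 -0.1017  0.135 ]
top white [376.9 281.8] 5786 [0.5022 0.019  0.12  ] [0.5015 0.0206 0.135 ]
top white [303.7 294.6] 5828 [0.484  0.1431 0.12  ] [0.4836 0.1426 0.135 ]
16743
scene dark [150.  158.2] 280 [ 0.1461 -0.053   0.12  ]
scene dark [330.  217.7] 177 [0.5389 0.1511 0.12  ]
scene dark [279.8 250.5] 230 [0.5578 0.0263 0.12  ]
scene dark [221.7 288.5] 295 [ 0.5767 -0.0982  0.12  ]
scene dark [153.6 333.1] 397 [ 0.5957 -0.2229  0.12  ]
scene white [308.7 204.8] 2689 [0.4848 0.1428 0.12  ] [0.4998 0.1328 0.135 ]
scene white [258.5 235.6] 3266 [0.5034 0.0181 0.12  ] [0.5179 0.0111 0.135 ]
scene white [270.3 334.5] 7071 [ 0.7078 -0.0742  0.12  ] [ 0.7173 -0.0789  0.135 ]
scene white [333.9 243.5] 493 [0.6014 0.1129 0.12  ] [0.6135 0.1036 0.135 ]
scene white [200.7 271.4] 4052 [ 0.5224 -0.1068  0.12  ] [ 0.5365 -0.1107  0.135 ]
scene white [140.8 317.4] 5952 [ 0.5732 -0.2271  0.12  ] [ 0.5861 -0.228   0.135 ]
```

Both views agree to about 2 mm. The pads are:
- cover 1: (0.539, 0.151)
- cover 2: (0.558, 0.026)
- cover 3: (0.577, -0.097)
- cover 4: (0.596, -0.222)

The unit is turned 0.153 rad. I'll close the fingers and go to cover 4 first.

Request:
step_arm(increments=[3.8,3.2,0,-0.02,3.8,3.2,0,-0.02,3.8,3.2,0,-0.02,3.8,3.2,0,-0.01,3.8,3.2,0,0], grip=0)

```text
clock: 0.6
ee_pos: [0.3298, -0.4478, 0.2312]
tool_rot: [[0.988, 0.153, -0.0], [0.153, -0.988, 0.0], [-0.0, -0.0, -1.0]]
contact_force: [0.3, -0.8, -0.6]
finger_gap: 0.0122
grip_force: 0.0
```

Request:
step_arm(increments=[3.8,3.2,0,0,3.8,3.2,-1,0,3.8,3.2,-1,0,3.8,3.2,-1,0,3.8,3.2,-1,0])

```text
clock: 1.1
ee_pos: [0.5179, -0.2896, 0.1913]
tool_rot: [[0.988, 0.153, -0.0], [0.153, -0.988, 0.0], [-0.0, -0.0, -1.0]]
contact_force: [0.3, -1.5, -0.0]
finger_gap: -0.0001
grip_force: 0.0
```

Request:
step_arm(increments=[3.9,3.4,-1,0,3.9,3.4,-1,0,0,0,-2,0,0,0,-2,0,0,0,-0.8,0])

```text
clock: 1.6
ee_pos: [0.5898, -0.226, 0.1227]
tool_rot: [[0.988, 0.154, -0.003], [0.154, -0.988, 0.001], [-0.003, -0.001, -1.0]]
contact_force: [-0.7, 0.2, -0.1]
finger_gap: -0.0003
grip_force: 0.0
```

Request:
step_arm(increments=[0,0,0,0])

```text
clock: 1.7
ee_pos: [0.5899, -0.2265, 0.1239]
tool_rot: [[0.988, 0.153, -0.002], [0.153, -0.988, 0.001], [-0.002, -0.001, -1.0]]
contact_force: [-0.3, 0.1, 0.4]
finger_gap: -0.0001
grip_force: 0.0
```

Request:
step_arm(increments=[0.7,0.4,0,0,0,0,-0.3,0,0,0,-0.2,0,0,0,0,0])

```text
clock: 2.1
ee_pos: [0.5978, -0.2227, 0.12]
tool_rot: [[0.988, 0.153, 0.001], [0.153, -0.988, -0.0], [0.001, 0.0, -1.0]]
contact_force: [0.7, 0.3, 0.3]
finger_gap: 0.0001
grip_force: 0.0
```

Request:
step_arm(increments=[0,0,-0.2,0,0,0,-0.1,0,0,0,0,0])

```text
clock: 2.4
ee_pos: [0.5979, -0.2226, 0.117]
tool_rot: [[0.988, 0.153, 0.001], [0.153, -0.988, -0.0], [0.001, 0.0, -1.0]]
contact_force: [1.2, 0.1, 1.9]
finger_gap: -0.0001
grip_force: 1.2
```

Request:
step_arm(increments=[0,0,-0.1,0,0,0,-0.1,0,0,0,0,0])

```text
clock: 2.7
ee_pos: [0.5978, -0.2226, 0.1148]
tool_rot: [[0.988, 0.153, 0.0], [0.153, -0.988, -0.0], [0.0, 0.0, -1.0]]
contact_force: [2.9, 0.5, 3.0]
finger_gap: 0.0002
grip_force: 1.4
```

Request:
step_arm(increments=[0,0,-0.2,0,0,0,-0.1,0,0,0,0,0])

```text
clock: 3.0
ee_pos: [0.5976, -0.2226, 0.1116]
tool_rot: [[0.988, 0.153, -0.0], [0.153, -0.988, 0.0], [-0.0, -0.0, -1.0]]
contact_force: [1.7, -0.0, 1.0]
finger_gap: -0.0001
grip_force: 0.9
```

Cover 4 gives 8 mm under about 1–3 N, so it is the one that rocks. I'll press it on down.

Request:
step_arm(increments=[0,0,-0.7,0,0,0,-0.7,0,0,0,-0.5,0,0,0,0,0])

```text
clock: 3.4
ee_pos: [0.5971, -0.2225, 0.0918]
tool_rot: [[0.988, 0.153, -0.001], [0.153, -0.988, 0.0], [-0.001, -0.001, -1.0]]
contact_force: [-0.7, -1.7, -0.4]
finger_gap: 0.0002
grip_force: 0.0
```

Run:
```python
from h import *
cv2.imwrite("pics/s1.png",cv2.resize(robot.camera("scene")[150:430,40:420,::-1],None,fx=2,fy=2)); print(robot.observe()["contact_force"])
```

```text
[0.17770256 0.12873038 0.85501462]
```

View pics/s1.png

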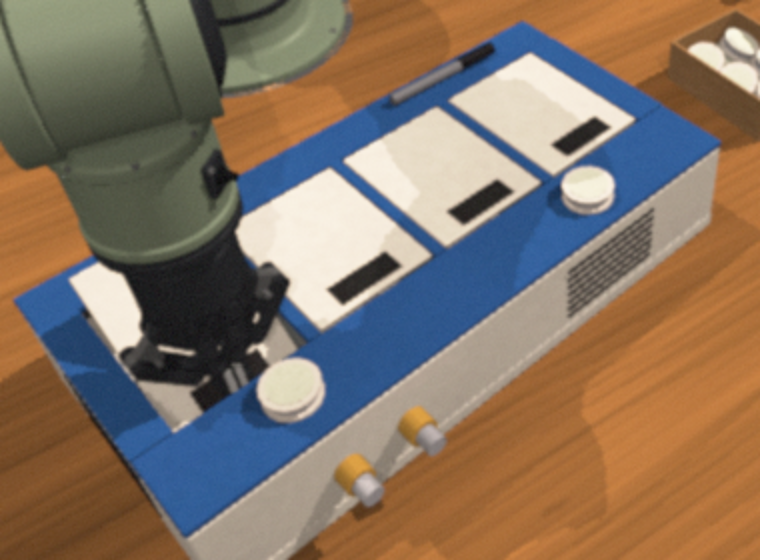

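The picture shows cover 4 tipped: its far end (pad at 230,380 in the crop) is down in the well and its near edge is up. I'll press deeper, then retreat up and go round to the near side.

Request:
step_arm(increments=[0,0,-0.5,0,0,0,-0.5,0,0,0,-0.4,0,0,0,0,0])

```text
clock: 3.85
ee_pos: [0.5974, -0.2225, 0.0782]
tool_rot: [[0.988, 0.153, -0.001], [0.153, -0.988, 0.0], [-0.001, -0.0, -1.0]]
contact_force: [0.4, -0.2, -0.1]
finger_gap: -0.0
grip_force: 0.0
```

Request:
step_arm(increments=[0,0,4.5,0,0,0,4.5,0,0,0,4.5,0,0,0,4.5,0,0,0,0.5,0])

```text
clock: 4.35
ee_pos: [0.5994, -0.2232, 0.2695]
tool_rot: [[0.988, 0.153, 0.007], [0.153, -0.988, -0.002], [0.007, 0.003, -1.0]]
contact_force: [-0.8, 0.2, -0.4]
finger_gap: 0.0002
grip_force: 0.0
```

Request:
step_arm(increments=[-3.5,-0.5,0,0,-3.5,-0.5,0,0,-3.5,-0.5,0,0,-3.5,-0.6,0,0,0,0,0,0])

```text
clock: 4.85
ee_pos: [0.4537, -0.245, 0.2639]
tool_rot: [[0.989, 0.15, -0.002], [0.15, -0.989, -0.001], [-0.002, 0.0, -1.0]]
contact_force: [1.2, -0.0, 0.4]
finger_gap: 0.0002
grip_force: 0.0
```

Run:
```python
from h import *
a=robot.camera("scene")[150:430,:420,::-1]; b=robot.camera("top")[130:410,220:640,::-1]
cv2.imwrite("pics/s2.png",np.hstack([a,b])[:, :800])
```

```text
(no output)
```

View pics/s2.png

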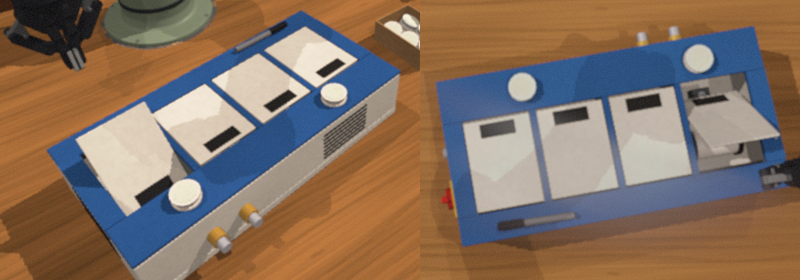

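Cover 4 stands at roughly 45° and holds. The near edge is up, the fingers are in front of it, and the spools and marker are untouched. I'll descend in front of the lip and push along the unit's +x.

Request:
step_arm(increments=[0,0,-4,0,0,0,-4,0,0,0,-3,0,0,0,-0.9,0,0,0,0,0])

```text
clock: 5.45
ee_pos: [0.4578, -0.2431, 0.144]
tool_rot: [[0.988, 0.154, -0.002], [0.154, -0.988, 0.001], [-0.002, -0.001, -1.0]]
contact_force: [0.0, 0.9, 0.6]
finger_gap: 0.0001
grip_force: 0.0
```

Request:
step_arm(increments=[1,0.15,0,0,1,0.15,0,0,1,0.15,0,0,1,0.15,0,0,0,0,0,0])

```text
clock: 5.95
ee_pos: [0.4993, -0.237, 0.1451]
tool_rot: [[0.988, 0.154, 0.001], [0.154, -0.988, 0.0], [0.001, 0.0, -1.0]]
contact_force: [0.6, -0.9, 1.0]
finger_gap: -0.0
grip_force: 0.0
```

Request:
step_arm(increments=[0.8,0.12,0.3,0,0.8,0.12,0.3,0,0.8,0.12,0.3,0,0.6,0.1,0.3,0,0,0,0,0])

```text
clock: 6.45
ee_pos: [0.5288, -0.2327, 0.1573]
tool_rot: [[0.988, 0.154, 0.001], [0.154, -0.988, -0.0], [0.001, 0.0, -1.0]]
contact_force: [-0.7, 0.7, 0.4]
finger_gap: 0.0002
grip_force: 0.0
```

Run:
```python
from h import *
a=robot.camera("scene")[100:430,:400,::-1]; b=robot.camera("top")[100:430,240:640,::-1]
cv2.imwrite("pics/s3.png",np.hstack([a,b]))
```

```text
(no output)
```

View pics/s3.png

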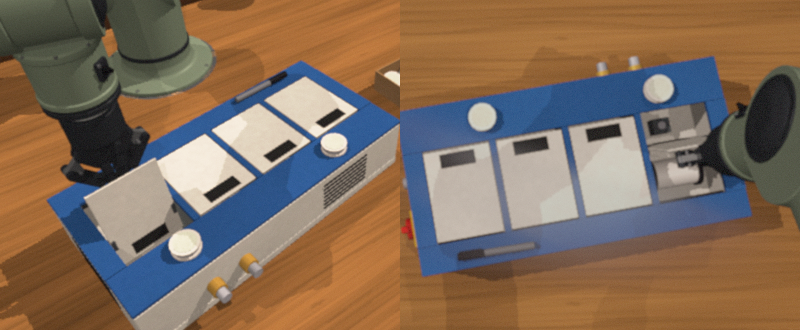

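The cover is nearly upright, with the fingers behind its underside. I'll push on slowly to the stop.

Request:
step_arm(increments=[0.5,0.08,0.1,0,0.5,0.08,0.1,0,0.4,0.06,0,0,0,0,0,0])

```text
clock: 6.95
ee_pos: [0.5423, -0.2305, 0.1588]
tool_rot: [[0.988, 0.154, 0.0], [0.154, -0.988, 0.0], [0.0, -0.0, -1.0]]
contact_force: [-0.1, -0.1, -0.3]
finger_gap: 0.0003
grip_force: 0.0
```

Request:
step_arm(increments=[0.3,0.05,0,0,0.3,0.05,0,0,0,0,0,0])

```text
clock: 7.25
ee_pos: [0.548, -0.2296, 0.1588]
tool_rot: [[0.988, 0.153, 0.0], [0.153, -0.988, 0.0], [0.0, -0.0, -1.0]]
contact_force: [-0.2, -0.2, -0.3]
finger_gap: -0.0002
grip_force: 0.0
```

Request:
step_arm(increments=[0.2,0.03,0,0,0.2,0.03,0,0,0,0,0,0])

```text
clock: 7.55
ee_pos: [0.5494, -0.2296, 0.1586]
tool_rot: [[0.988, 0.152, -0.005], [0.152, -0.988, 0.0], [-0.005, -0.001, -1.0]]
contact_force: [-15.7, 0.5, 9.7]
finger_gap: -0.0003
grip_force: 8.3
```

Run:
```python
from h import *
a=robot.camera("scene")[200:400,40:240,::-1]; b=robot.camera("top")[150:350,440:640,::-1]
cv2.imwrite("pics/s4.png",cv2.resize(np.hstack([a,b]),None,fx=2,fy=2)); print(robot.observe()["contact_force"])
```

```text
[-15.72190897   0.09398185   9.19864129]
```

View pics/s4.png

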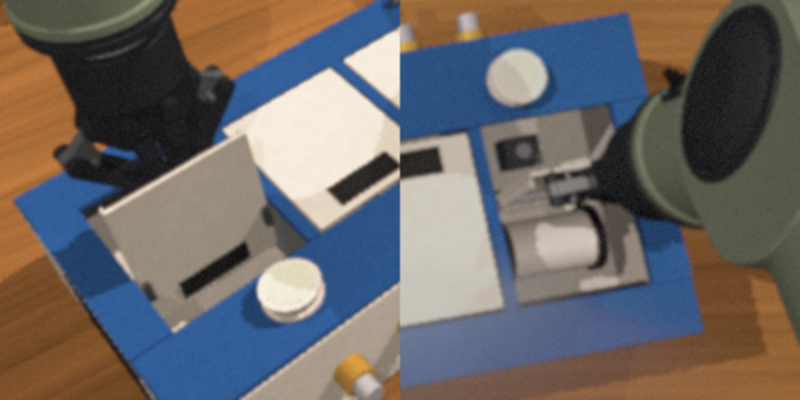

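Force jumped to 16 N at the predicted position (about 1.66 rad), so the cover is on its stop. I'll back off and check.

Request:
step_arm(increments=[-1,-0.15,0,0,-2,-0.3,0,0,-2.5,-0.4,0,0,-3,-0.45,0,0,0,0,2,0])

```text
clock: 8.15
ee_pos: [0.4622, -0.2428, 0.1774]
tool_rot: [[0.989, 0.151, -0.005], [0.151, -0.989, 0.001], [-0.004, -0.002, -1.0]]
contact_force: [0.5, -0.6, 0.9]
finger_gap: 0.0001
grip_force: 0.0
```

Request:
step_arm(increments=[-1,-1,4,0,0,-4,4,0,0,-4,3,0,0,-4,0,0,0,0,0,0])

```text
clock: 8.65
ee_pos: [0.4553, -0.3727, 0.2848]
tool_rot: [[0.989, 0.148, 0.001], [0.148, -0.989, -0.003], [0.001, 0.003, -1.0]]
contact_force: [-1.2, 1.6, -0.6]
finger_gap: -0.0
grip_force: 0.0
```

Run:
```python
from h import *
a=robot.camera("scene")[150:400,20:420,::-1]; b=robot.camera("top")[130:380,240:640,::-1]
cv2.imwrite("pics/s5.png",np.hstack([a,b])); print(robot.observe()["contact_force"])
```

```text
[-0.05387356  0.44365675 -0.43849024]
```

View pics/s5.png

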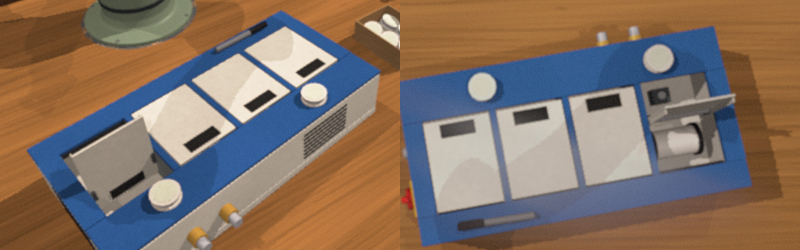

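The cover stands up with the arm clear. In the scene crop its lip runs from about (72,155) to (145,116). Nothing else has moved. I'll check the angle by projecting the lip corners.

Run:
```python
from h import *
h=np.array([.555,-.2283,.116]);u=np.array([.988,.152,0]);v=np.array([-.152,.988,0]);z=np.array([0,0,1.])
for n,o in(("scene",(20,150)),("top",(240,130))):
    i=robot.camera_info(n);E=i["extrinsics"]
    for t in(1.4,1.5,1.57,1.66):
        r=[]
        for s in(56,-56):
            p=h+.09*(-np.cos(t)*u+np.sin(t)*z)+.004*(np.sin(t)*u+np.cos(t)*z)+s/1000*v
            c=E[:3,:3]@p+E[:3,3]; r+=[i["cx"]+i["fx"]*c[0]/-c[2]-o[0],i["cy"]+i["fy"]*c[1]/c[2]-o[1]]
        print(n,t,np.round(r,1))
im=cv2.imread("pics/s5.png")
cv2.imwrite("pics/s6.png",np.hstack([cv2.resize(im[90:220,50:180],(390,390),interpolation=2),cv2.resize(im[60:190,630:760],(390,390),interpolation=2)]))
```

```text
scene 1.4 [135.3 107.4  64.  147.9]
scene 1.5 [138.3 110.1  66.7 151.2]
scene 1.57 [140.5 112.3  68.8 153.8]
scene 1.66 [143.5 115.5  71.6 157.5]
top 1.4 [268.2 120.8 339.1 107.9]
top 1.5 [267.1 115.1 338.  102.1]
top 1.57 [266.1 111.1 337.   98.1]
top 1.66 [264.8 106.  335.6  93.1]
```

View pics/s6.png

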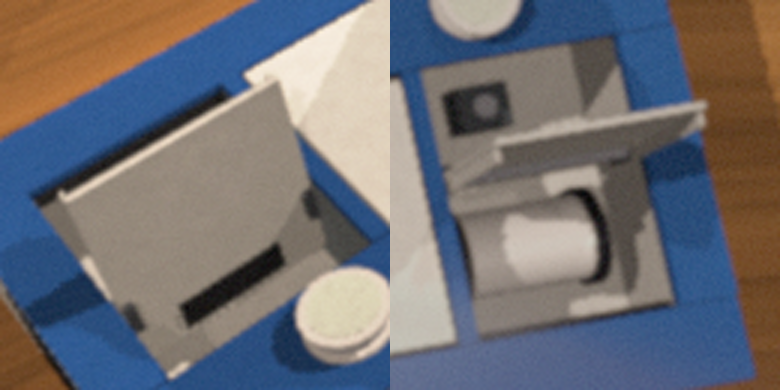

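Both views match 1.66 rad: scene corners at (143,117) and (71,157), top corner at (335,94). The cover is on its stop, so I'm handing in.

```bash
python3 -c "
from rig import robot
print(robot.finish_job())"
```

```text
the job is handed in; nothing more can be done
None
```

Cover 4 was the released one, and the first I tried: I pressed it down, pushed it over, and it now stands fully open against its stop (about 1.66 rad in both views), with nothing else moved; the job is handed in.

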